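# Load the chocolate chill drawer and set off its door switch

## Robot

A 6-joint arm with a two-finger parallel gripper is mounted at the origin on the work surface. World frame = base frame: x ahead of the robot, y to its left, z up, the work surface at z = 0. Lengths are in m, angles in rad, forces in N, time in s.
With the tool pointing down it reaches from about 0.35 to 0.975 m from the base axis. Payload 7.1 kg.
Tool frame: the origin (TCP) lies midway between the tips of the shut fingers; the grasp point (between the pads) lies 19 mm behind it; z points along the fingers, x is the direction in which the jaws open and shut, and the axes are right-handed (so a half turn about z gives the same grasp; the last joint's range is limited). The gripper opens to 88 mm and grips with 3 to 60 N. Pads are 20 mm wide; open, the fingers measure 115 mm over their backs; the gripper's body (75 mm by 178 mm) begins 61 mm behind the grasp point.
Start: joints at [1.295, 0.423, 1.63, -0, 1.089, -0.019], TCP at [0.159, 0.604, 0.223] pointing down, gripper open.
Joint ranges: [-3, 3], [-0.9, 2.11], [0.09, 2.58], [-1.31, 4.45], [0.11, 2.69], [-2.54, 2.54]. Speed limits (rad/s): [2.39, 2.39, 3.01, 3.14, 3.14, 3.14].

## Interface

Orientations are given as a unit quaternion [w, x, y, z].
In Python, from station import move_pose, movel, movej, command_gripper, wait, inverse_kinematics, read_camera, camera_info, MotionError, job_done, get_time, get_joint_pos, get_qvel, get_effort, get_tcp_pos, get_ee_rot, get_ft_force, get_ft_torque, get_grip_width gives the robot as it stands. Calls block until the motion is done:
- move_pose(position, orientation): joint-space move of the TCP to a pose.
- movel(position, frame=None, v=0.15, until_force=None): straight line of the TCP; frame=None keeps the orientation; v is the mean speed in m/s. With until_force (N) it stops when the force on the tool has changed by that much, and returns True; else False.
- movej(angles): joint-space move.
- command_gripper(opening): opening from 0.0 (shut) to 1.0 (fully open); the grip force is fixed at half the most; returns when the fingers have stopped.
- wait(seconds).
- inverse_kinematics(position, orientation): joint angles nearest the present ones, or None.
- read_camera(name): name is "side" or "top" or "wrist"; returns the picture (400x640x3 uint8, red, green, blue); there is no depth.
- camera_info(name): a dict with "intrinsics" (3x3 intrinsics, pixels), "dist" ([k1, k2, p1, p2, k3] as OpenCV has them; the pictures are not rectified), "T" (4x4, takes a point from camera to world coordinates); the wrist camera has in their place "tool_from_camera" (4x4, takes a point from camera to tool coordinates, whose origin is the TCP and whose axes are the tool frame's). Camera axes: x right, y up, looking along -z (the intrinsics and any distortion apply to the point x, -y, -z); pixel columns grow to the right and rows downward; lengths in m; the calibration is good to about 2 mm. A picture is of the moment at which its call begins: read the wrist's pose just before it. camera_info takes no time and is no camera call.
A pose or a line that the arm cannot do raises MotionError and nothing moves.
- job_done(): hands the job in, once; it reports no verdict.
Readings, each from a call of its own:
- get_time(): time.
- get_joint_pos(): joint angles.
- get_qvel(): joint speeds.
- get_effort(): joint torques, N m.
- get_tcp_pos(): TCP position.
- get_ee_rot(): TCP orientation.
- get_ft_force(): force on the tool from outside, world axes, zero at the start.
- get_ft_torque(): the same for the moment, N m.
- get_grip_width(): opening from 0.0 (shut) to 1.0 (fully open).
Only numpy, scipy, OpenCV 4.12 (cv2) and the standard library are available. Lean on these libraries where they do the work, as an engineer would, in place of code of your own. Each camera call takes 0.05 s, during which the arm holds its last target. There are 200 camera calls.

## Task

Pull the chill cabinet's drawer out to its stop, take the empty wooden tray out and set it down flat in the middle of the cork mat, lay every cardboard chocolate box on the bench down on the drawer's floor (side by side, none stacked or standing on end), and push the drawer fully home. The cabinet's own striker is missing, so then, and only with the drawer shut, press the roller lever switch on its top just until it clicks, without overtravel, hold it a moment and let it spring back. Leave the bottle, the cup and the books where they are.

Things in the scene. Friction and masses are not known exactly. Their poses are not given: they have to be found in the camera images.
- box0_c (a point): Closed plain cardboard chocolate box with a lid line and a paper patch on top, 90 long (x) x 42 wide (y) x 44 high (z) mm, about 160 g, one of two to four alike standing on the bench right of the cabinet. The point is the centre of the box; axes x along its length, z up. None if this box is absent.
- box1_c (a point): Closed plain cardboard chocolate box with a lid line and a paper patch on top, 90 long (x) x 42 wide (y) x 44 high (z) mm, about 160 g, one of two to four alike standing on the bench right of the cabinet. The point is the centre of the box; axes x along its length, z up. None if this box is absent.
- box2_c (a point): Closed plain cardboard chocolate box with a lid line and a paper patch on top, 90 long (x) x 42 wide (y) x 44 high (z) mm, about 160 g, one of two to four alike standing on the bench right of the cabinet. The point is the centre of the box; axes x along its length, z up. None if this box is absent.
- box3_c (a point): Closed plain cardboard chocolate box with a lid line and a paper patch on top, 90 long (x) x 42 wide (y) x 44 high (z) mm, about 160 g, one of two to four alike standing on the bench right of the cabinet. The point is the centre of the box; axes x along its length, z up. None if this box is absent.
- tray_c (a point): Empty open wooden tasting tray with three pockets, 100 long (x) x 50 wide (y) x 34 high (z) mm, walls 6 mm, about 150 g; at the start it lies inside the cabinet's drawer. The point is its centre, half-way up; x along its length, z up.
- mat_c (a point): Fixed square cork mat on the bench left of the cabinet, 160 x 160 x 4 mm. The point is the centre of its top face.
- handle (a point): Middle of the drawer's steel bar handle, a level bar 120 mm long and 11 mm thick along y, 35 mm in front of the drawer's grey front and 32 mm below the cabinet's top, with 29 mm free behind it: pinch it from above with the fingers only a little open. x points from the handle into the cabinet, z up. Moves with the drawer.
- drawer_in (a point): Centre of the drawer's inner floor, moving with the drawer; x points into the cabinet (it pulls out to -x), y along the front. Floor 218 (x) x 310 (y) mm, 20 mm above the bench; 6 mm walls rise 39 mm above it; the grey front panel (x -130 to -115 mm, 344 mm wide) rises 93 mm above it. When out to the stop, the floor from x = -109 to +35 mm is clear of the cabinet.
- drawer (a joint): How far the drawer is out, m: 0 shut (front against the cabinet), 0.15 at its stop. About 2 N of friction, stays where it is left.
- cabinet: Fixed low chilling cabinet of dark steel, 280 deep (x) x 350 wide (y) x 115 high (z) mm, one drawer across its front. Origin: centre of its underside; its front faces its own -x. The roller switch and a grey readout box (50 x 70 x 40 mm, not used) are fixed on its top near the front corners, either way round.
- roller (a point): Centre of the white roller (24 mm diameter, 32 mm long, axle along y) on the lever of the black switch (housing 50 x 36 x 46 mm) on the cabinet's top. The lever is 62 mm long, points from its pivot to the cabinet's front and 0.30 rad upward; pressing the roller straight down turns it. The roller's top is the switch's highest point.
- lever (a joint): Angle of the switch's lever, rad: 0 at rest, grows as the roller is pressed down. The switch clicks at 0.17 (roller about 10 mm down, about 4 N); beyond 0.38 (about 23 mm down, 8 N) is overtravel and strains it; hard stop at 0.50. A spring returns it when let go.
- bottle: Bystander: water bottle, 64 mm diameter, 190 mm high, behind the boxes. Origin at the centre of its underside. Leave alone.
- cup: Bystander: paper cup, 76 mm diameter, 90 mm high, behind the boxes. Origin at the centre of its underside. Leave alone.
- books: Bystander: two stacked books, 120 x 90 x 58 mm, beyond the mat. Origin at the centre of its underside. Leave alone.
There are look-alikes about, which are no part of the job. Leave any green or purple look-alike of the part that bears box1_c alone.

How it is judged:
On the way, in this order (a step that is already met when the one before it is completed fails the run):
1. the drawer is pulled out to its stop (value of joint drawer above 0.14 m), for 0.2 s.
2. the tray lies on the mat, every box lies in the drawer and the drawer is shut (value of joint drawer below 0.008 m and horizontal distance between tray_c and mat_c below 0.05 m and height (world z) of tray_c below 0.03 m and angle between tray_c's own z axis and vertical below 0.15 rad and x of box0_c in the frame of drawer_in between -0.112 and 0.112 m and y of box0_c in the frame of drawer_in between -0.156 and 0.156 m and z of box0_c in the frame of drawer_in between 0.005 and 0.034 m and x of box1_c in the frame of drawer_in between -0.112 and 0.112 m and y of box1_c in the frame of drawer_in between -0.156 and 0.156 m and z of box1_c in the frame of drawer_in between 0.005 and 0.034 m and x of box2_c in the frame of drawer_in between -0.112 and 0.112 m and y of box2_c in the frame of drawer_in between -0.156 and 0.156 m and z of box2_c in the frame of drawer_in between 0.005 and 0.034 m and x of box3_c in the frame of drawer_in between -0.112 and 0.112 m and y of box3_c in the frame of drawer_in between -0.156 and 0.156 m and z of box3_c in the frame of drawer_in between 0.005 and 0.034 m), for 0.2 s.
3. with the drawer shut, the lever is pressed past its click and held briefly (value of joint lever between 0.17 and 0.38 rad and value of joint drawer below 0.008 m), for 0.2 s.
At the end, for the whole second after the job is handed in: The drawer is shut (within 8 mm), every box present lies on the drawer's inner floor (its centre less than 34 mm above it), the tray lies flat on the mat with its centre within 50 mm of the mat's centre, and the switch lever has sprung back (below 0.05 rad) (all of step 2 and value of joint lever below 0.05 rad); the robot touches nothing.
It fails at once if the lever is pressed into overtravel (beyond 0.38 rad) (value of joint lever above 0.38 rad).
It fails at once if the switch is clicked while the drawer is open (more than 20 mm out) (value of joint lever above 0.17 rad and value of joint drawer above 0.02 m).
It fails at once if a bystander is moved by more than 50 mm (distance of any of bottle, cup, books from where it was at the start of the episode above 0.05 m).
Of box0, box1, box2, box3 only 2 to 4 are there at a start; the rules pass over those that are not, and their reading is None.
At some moment in a run one of box0, box1, box2, box3, tray may be knocked a few centimetres aside while the robot is not near it.
Once in a run the grip may slacken for a moment while it holds something.
It also fails if it takes over 210 s, if anything falls off the work surface, if the arm or the gripper's body presses on something with over 40 N, if the wrist force passes 120 N, or if a joint passes its speed limit or range.

## Working session

There is one attempt and no reset: what is moved stays moved. The work goes in short steps, each a Python script; the robot and the scene stay as the last script left them, time stands still between calls to the robot, and variables do not carry over. Pictures are saved under pics/ and viewed, about 12 in all and at most 16, crops included, and the job is handed in when it is done.

```bash
ls; mkdir -p pics
python3 - <<'E'
from station import *
import cv2, numpy as np
for n in("top","side"):
    cv2.imwrite(f"pics/{n}0.png",read_camera(n)[:,:,::-1]); i=camera_info(n); print(n,np.round(i["intrinsics"],1).tolist(),i["dist"],np.round(i["T"],3).tolist())
print(camera_info("wrist"), get_tcp_pos(), get_ee_rot(), get_time())
E
```

```text
pics
top [[425.6, 0.0, 322.4], [0.0, 425.6, 204.9], [0.0, 0.0, 1.0]] [-0.01487319  0.          0.          0.          0.        ] [[0.02, 0.985, -0.17, 0.373], [-1.0, 0.023, 0.015, -0.042], [0.019, 0.169, 0.985, 1.419], [0.0, 0.0, 0.0, 1.0]]
side [[402.7, 0.0, 318.3], [0.0, 402.7, 201.6], [0.0, 0.0, 1.0]] [-0.04895229  0.          0.          0.          0.        ] [[0.985, 0.105, -0.137, 0.435], [-0.172, 0.515, -0.84, -1.007], [-0.017, 0.851, 0.525, 0.724], [0.0, 0.0, 0.0, 1.0]]
{'intrinsics': array([[304.97886347,   0.        , 325.65655712],
       [  0.        , 304.97886347, 194.38423711],
       [  0.        ,   0.        ,   1.        ]]), 'dist': array([-0.04262729,  0.        ,  0.        ,  0.        ,  0.        ]), 'tool_from_camera': array([[ 9.99999113e-01, -2.32165589e-05,  1.33199796e-03,
         2.77483982e-05],
       [ 3.80939716e-04, -9.53116403e-01, -3.02603663e-01,
        -8.30831693e-02],
       [ 1.27657452e-03,  3.02603902e-01, -9.53115549e-01,
        -1.63288584e-01],
       [ 0.00000000e+00,  0.00000000e+00,  0.00000000e+00,
         1.00000000e+00]])} [0.15857845 0.60402067 0.22198499] [ 4.26370147e-04  7.91821928e-01  6.10751623e-01 -5.54957032e-04] 0.1
```

View pics/top0.png

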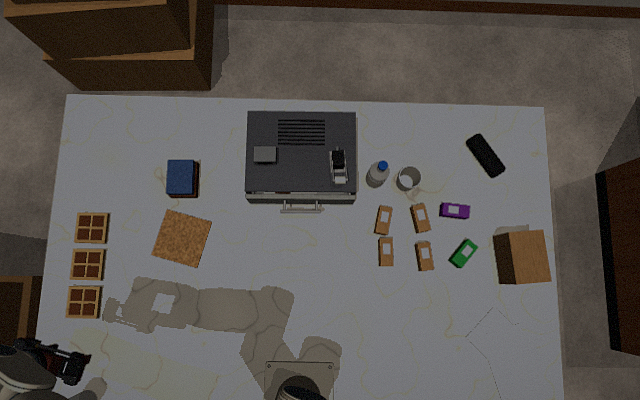

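View pics/side0.png

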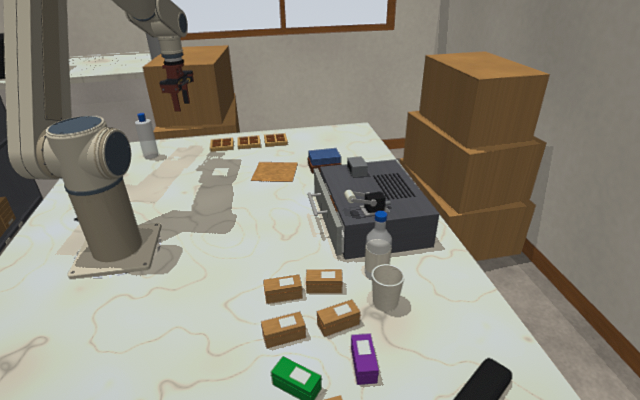

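The top view shows the cabinet at (246–357, 111–200), its handle at about (302, 209), the roller at about (340, 180) and the mat at (182, 238). Four brown boxes sit near (384,220), (421,218), (386,251) and (425,256). The green and purple look-alikes and the trays at far left are to be left alone.

```bash
cat > h.py <<'E'
from station import *
import cv2, numpy as np
from scipy.spatial.transform import Rotation as R
def camT(n):
    i=camera_info(n)
    if n!="wrist": return i,i["T"]
    q=get_ee_rot(); T=np.eye(4); T[:3,:3]=R.from_quat([q[1],q[2],q[3],q[0]]).as_matrix(); T[:3,3]=get_tcp_pos()
    return i,T@i["tool_from_camera"]
def unproj(cam,px,z):
    i,T=cam
    p=cv2.undistortPoints(np.float64(px).reshape(-1,1,2),i["intrinsics"],i["dist"]).reshape(-1,2)
    d=np.c_[p[:,0],-p[:,1],-np.ones(len(p))]@T[:3,:3].T
    o=T[:3,3]; return o+d*((z-o[2])/d[:,2])[:,None]
def proj(cam,P):
    i,T=cam; c=(np.atleast_2d(P)-T[:3,3])@T[:3,:3]*[1,-1,-1]
    return cv2.projectPoints(c,np.zeros(3),np.zeros(3),i["intrinsics"],i["dist"])[0].reshape(-1,2)
def snap(n,f=None):
    c=camT(n); im=read_camera(n)[:,:,::-1].copy()
    if f: cv2.imwrite(f"pics/{f}.png",im)
    return c,im
def down(a):
    """quat, tool down, jaw axis x at world angle a (mod pi, wrist kept near range)"""
    r=R.from_matrix(np.c_[[np.cos(a),np.sin(a),0],[np.sin(a),-np.cos(a),0],[0,0,-1]]).as_quat()
    return [r[3],r[0],r[1],r[2]]
def rects(mask,amin):
    cs=cv2.findContours(mask,cv2.RETR_EXTERNAL,cv2.CHAIN_APPROX_NONE)[0]
    return [c for c in cs if cv2.contourArea(c)>amin]
E
python3 - <<'E'
from h import *
for n in("top","side"):
    i=camera_info(n); cam=(i,i["T"]); im=cv2.imread(f"pics/{n}0.png"); hsv=cv2.cvtColor(im,cv2.COLOR_BGR2HSV)
    m=cv2.inRange(hsv,(7,90,60),(22,255,255))
    for c in rects(m,100):
        (u,v),_,_=cv2.minAreaRect(c)
        P=unproj(cam,c[:,0],.044 if n=="top" else .03)[:,:2].astype(np.float32)
        r=cv2.minAreaRect(P*1000)
        if r[1][0]<250: print(n,(round(u),round(v)),np.round(r[0]),np.round(r[1]),round(r[2]))
i=camera_info("top"); cam=(i,i["T"])
print("cab corners",unproj(cam,[(247,111),(356,111),(247,191),(356,191)],.115).round(3).tolist())
print("handle",unproj(cam,[(282,210),(322,210)],.083).round(3).tolist())
print("roller",unproj(cam,[(340,180)],.2).round(3).tolist())
E
```

```text
top (82, 301) [284. 684.] [97. 98.] 90
top (16, 306) [265. 902.] [187. 101.] 1
top (86, 264) [401. 684.] [95. 99.] 1
top (425, 256) [ 451. -397.] [90. 43.] 8
top (386, 252) [ 462. -271.] [87. 42.] 1
top (529, 256) [ 457. -740.] [169. 117.] 6
top (90, 227) [519. 685.] [98. 99.] 90
top (181, 238) [491. 389.] [155. 153.] 76
top (383, 220) [ 566. -263.] [43. 91.] 80
top (421, 218) [ 575. -387.] [91. 43.] 13
top (134, 29) [1222.  609.] [228. 421.] 2
top (84, 8) [1298.  798.] [ 67. 578.] 1
side (284, 329) [ 452. -403.] [93. 74.] 9
side (338, 318) [ 577. -392.] [103.  72.] 13
side (283, 288) [ 463. -276.] [90. 83.] 1
side (324, 280) [ 566. -268.] [83. 90.] 79
side (7, 216) [-408.  238.] [ 41. 286.] 25
side (274, 171) [494. 351.] [152. 151.] 75
side (221, 144) [286. 654.] [123.  94.] 90
side (248, 142) [404. 653.] [122.  93.] 90
side (275, 140) [521. 655.] [ 96. 127.] 1
cab corners [[0.899, 0.187, 0.115], [0.909, -0.165, 0.115], [0.636, 0.174, 0.115], [0.644, -0.166, 0.115]]
handle [[0.584, 0.065, 0.083], [0.587, -0.062, 0.083]]
roller [[0.658, -0.111, 0.2]]
```

Run:
```python
from h import *
i=camera_info("top"); cam=(i,i["T"])
print("mat",unproj(cam,[(181,238)],.004).round(3))
move_pose([.5,0,.36],down(np.pi/2))
c,im=snap("wrist","w1"); print(get_time(),get_joint_pos())
```

```text
mat [[0.494 0.403 0.004]]
2.6583 [-2.26796952e-02  9.44454265e-02  1.74525515e+00  1.07995418e-04
  1.30222044e+00 -1.59442735e+00]
```

View pics/w1.png

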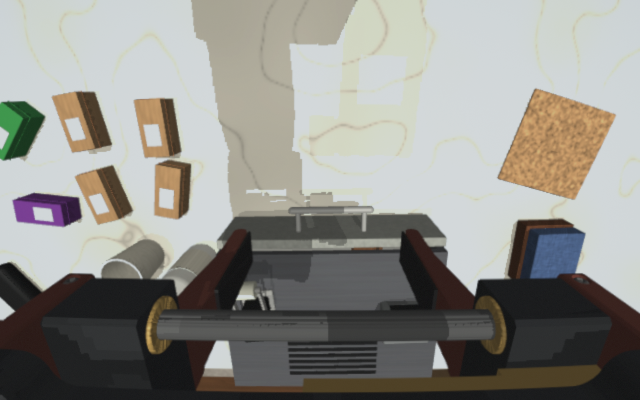

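The wrist view shows the handle from (289,210) to (373,210), the drawer front above the cabinet, the boxes at left and the mat at right.

Run:
```python
from h import *
c,im=snap("wrist")
print("handle",unproj(c,[(290,210),(372,210)],.083).round(4).tolist())
print("cab front top",unproj(c,[(233,249),(445,249)],.115).round(4).tolist())
print("panel front top",unproj(c,[(234,215),(432,215)],.113).round(4).tolist())
print("mat",unproj(c,[(535,89),(614,113),(574,199),(499,178)],.004).mean(0).round(4))
```

```text
handle [[0.5817, -0.0549, 0.083], [0.5816, 0.0714, 0.083]]
cab front top [[0.6322, -0.1387, 0.115], [0.6321, 0.1791, 0.115]]
panel front top [[0.5783, -0.1327, 0.113], [0.5781, 0.1541, 0.113]]
mat [0.4935 0.4017 0.004 ]
```

Run:
```python
from h import *
x,y=.584,.005
command_gripper(.3)
move_pose([x,y,.16],down(0))
print(movel([x,y,.066],v=.1,until_force=8),get_tcp_pos())
command_gripper(0); print("grip",get_grip_width()*88, get_ft_force())
print(movel([x-.154,y,.066],v=.08,until_force=25),get_tcp_pos(),get_ft_force())
wait(.3)
command_gripper(.3); movel([x-.154,y,.2]); 
print(get_ft_force(),get_time())
move_pose([.5,0,.36],down(np.pi/2))
snap("wrist","w2"); snap("top","top2")
```

```text
False [0.58452237 0.00499643 0.06657118]
grip 10.28000724389457 [-2.41546991 -0.53118879  4.44761989]
True [0.43834575 0.00301146 0.06638582] [ 1.27044878 -1.05751134 -0.02067892]
[-0.28099906  0.68873514 -0.76696388] 10.15
```

View pics/w2.png

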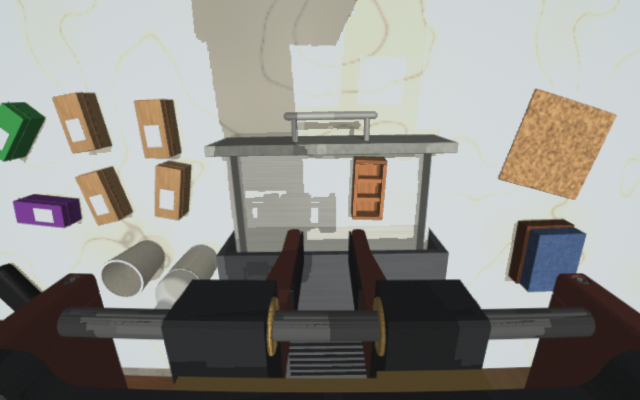

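The drawer is open: the handle is now at row 115 and the tray lies in the drawer at about (368,188), its length along x.

Run:
```python
from h import *
c=camT("wrist"); im=cv2.imread("pics/w2.png")
print("handle",unproj(c,[(287,115),(375,115)],.083).round(4).tolist())
print("panel inner top / cab front",unproj(c,[(215,153),(449,153)],.113).round(4).tolist(),unproj(c,[(240,253),(424,253)],.115).round(4).tolist())
print("wall inner",unproj(c,[(240,230),(246,158),(418,230),(421,158)],.059).round(3).tolist())
hsv=cv2.cvtColor(im,cv2.COLOR_BGR2HSV); m=cv2.inRange(hsv,(5,90,50),(22,255,255)); m[:,:330]=0;m[:,410:]=0;m[:150]=0;m[225:]=0
for q in rects(m,300):
  for z in (.054,.025):
    r=cv2.minAreaRect((unproj(c,q[:,0],z)[:,:2]*1000).astype(np.float32)); print(z,r, cv2.boundingRect(q))
top=camera_info("top"); t=(top,top["T"])
im=cv2.imread("pics/top2.png"); hsv=cv2.cvtColor(im,cv2.COLOR_BGR2HSV); m=cv2.inRange(hsv,(5,90,50),(22,255,255))
for q in rects(m,60):
    r=cv2.minAreaRect((unproj(t,q[:,0],.05)[:,:2]*1000).astype(np.float32))
    if r[1][0]<105:print("top",np.round(r[0]),np.round(r[1]),round(r[2]))
cv2.imwrite("pics/top2c.png",cv2.resize(im[90:290,140:480],None,fx=2.3,fy=2.3))
```

```text
handle [[0.4388, -0.0548, 0.083], [0.4388, 0.0685, 0.083]]
panel inner top / cab front [[0.4869, -0.1511, 0.113], [0.4871, 0.1671, 0.113]] [[0.6375, -0.1293, 0.115], [0.6377, 0.1468, 0.115]]
wall inner [[0.625, -0.143, 0.059], [0.504, -0.124, 0.059], [0.625, 0.153, 0.059], [0.504, 0.146, 0.059]]
0.054 ((555.2880249023438, 67.67391967773438), (51.02532196044922, 103.8553695678711), 88.74964904785156) (352, 157, 35, 63)
0.025 ((563.861083984375, 71.86616516113281), (54.182865142822266, 110.28213500976562), 88.74964904785156) (352, 157, 35, 63)
top [285. 681.] [97. 97.] 89
top [401. 681.] [94. 99.] 1
top [ 450. -395.] [89. 44.] 8
top [ 462. -269.] [42. 87.] 90
top [518. 681.] [98. 99.] 90
top [ 564. -261.] [44. 93.] 78
top [ 574. -384.] [91. 45.] 14
top [1294.  794.] [ 67. 576.] 1
```

View pics/top2c.png

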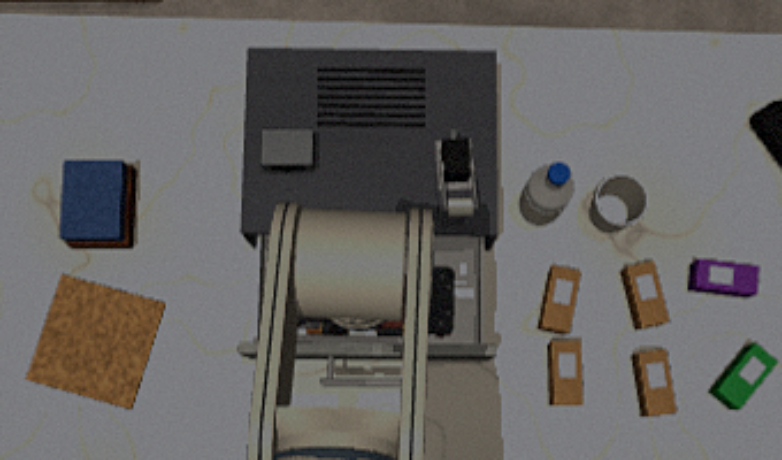

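Run:
```python
from h import *
# make sure of the stop
x,y=.4385,.004
move_pose([x,y,.16],down(0)); movel([x,y,.066],v=.12,until_force=8)
command_gripper(0); print(movel([x-.02,y,.066],v=.03,until_force=18),get_tcp_pos()); wait(.3)
command_gripper(.3); movel([x,y,.2],v=.2); print(get_tcp_pos())
# tray
command_gripper(1)
A=down(np.pi/2-.02)
move_pose([.555,.068,.2],A)
print("dn",movel([.555,.068,.027],v=.12,until_force=10),get_tcp_pos())
command_gripper(0); print("w",get_grip_width()*88)
movel([.555,.068,.22],v=.12); print("w",get_grip_width()*88,get_ft_force(),get_time())
c,im=snap("wrist","w3")
```

```text
True [0.43843159 0.00398667 0.06659994]
[0.43784779 0.0040196  0.19928422]
dn False [0.55557176 0.06807335 0.02769189]
w 50.044606683751866
w 49.63460348880486 [-0.16664393 -0.47950624 -0.20273384] 22.675
```

View pics/w3.png

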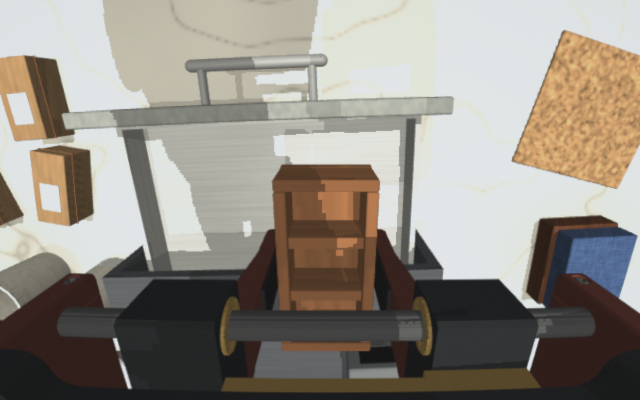

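The second pull didn't move the drawer, so it is at its stop. The tray is held level between the fingers. Next I place it on the mat.

Run:
```python
from h import *
A=down(np.pi/2-.02)
move_pose([.494,.402,.2],A); print("w",get_grip_width()*88)
print(movel([.494,.402,.045],v=.12),movel([.494,.402,.009],v=.04,until_force=6),get_tcp_pos(),get_grip_width()*88)
command_gripper(1); movel([.494,.402,.2],v=.2)
move_pose([.40,-.33,.36],A)   # overlook boxes
c,im=snap("wrist","w4"); print(get_time())
hsv=cv2.cvtColor(im,cv2.COLOR_BGR2HSV); m=cv2.inRange(hsv,(5,60,60),(22,255,255))
for q in rects(m,800): print(cv2.boundingRect(q),cv2.contourArea(q))
snap("top","top4")
```

```text
w 49.82967794748967
False True [0.49359516 0.40164338 0.01087674] 49.958309274449306
30.8167
(304, 365, 297, 27) 4174.5
(276, 219, 37, 57) 1351.0
(347, 157, 36, 113) 2765.5
(266, 152, 37, 59) 1483.0
(0, 36, 161, 282) 19195.5
```

View pics/w4.png

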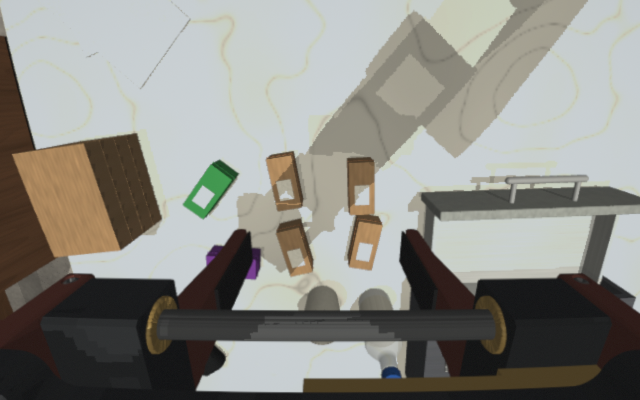

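View pics/top4.png

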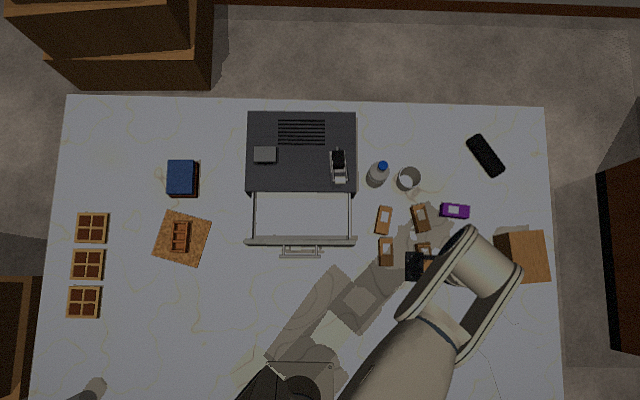

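```bash
cat > pick.py <<'E'
from h import *
def see(cam,im,xy,z=.044):
    m=cv2.inRange(cv2.cvtColor(im,cv2.COLOR_BGR2HSV),(5,60,50),(22,255,255)); best=None
    for q in rects(m,400):
        r=cv2.minAreaRect((unproj(cam,q[:,0],z)[:,:2]*1000).astype(np.float32))
        l,w=max(r[1]),min(r[1])
        if 75<l<125 and 35<w<70:
            a=np.radians(r[2] if r[1][0]>r[1][1] else r[2]+90); a=(a+np.pi/2)%np.pi-np.pi/2
            d=np.hypot(r[0][0]/1000-xy[0],r[0][1]/1000-xy[1])
            if best is None or d<best[0]: best=(d,np.round(r[0])/1000,round(a,3),np.round(r[1]))
    return best
def pick(x,y,a):
    command_gripper(1)
    move_pose([x-.06,y,.27],down(np.pi/2+a)); c,im=snap("wrist"); b=see(c,im,(x,y)); print("see",(x,y,a),b)
    if b is None or b[0]>.02: cv2.imwrite("pics/odd.png",im); return False
    move_pose([x,y,.12],down(np.pi/2+a))
    if movel([x,y,.013],v=.12,until_force=8): print("touch",get_tcp_pos()); movel([x,y,.2]); return False
    command_gripper(0); w=get_grip_width()*88
    movel([x,y,.28],v=.2); w2=get_grip_width()*88; print("w",w,w2,get_time()); return 35<w2<48
def place(x,y):
    move_pose([x,y,.28],down(np.pi/2)); print("arr w",get_grip_width()*88)
    movel([x,y,.06],v=.15); t=movel([x,y,.030],v=.04,until_force=5); print("put",t,get_tcp_pos(),get_grip_width()*88)
    command_gripper(.62); movel([x,y,.28],v=.25); print(get_time())
E
python3 - <<'E'
from pick import *
i=camera_info("top"); print("bottle,cup",unproj((i,i["T"]),[(383,166)],.19).round(3),unproj((i,i["T"]),[(408,178)],.09).round(3))
if pick(.566,-.263,-.17): place(.565,.111)
snap("wrist","w5")
E
```

```text
bottle,cup [[ 0.707 -0.24   0.19 ]] [[ 0.696 -0.336  0.09 ]]
see (0.566, -0.263, -0.17) (np.float64(0.004953836649393798), array([ 0.561, -0.264]), np.float64(-0.178), array([42., 98.]))
w 42.092467132217315 41.87452362942559 35.7917
arr w 41.82967856041014
put True [0.56506381 0.11096088 0.03264489] 41.82255914051809
41.0333
```

View pics/w5.png

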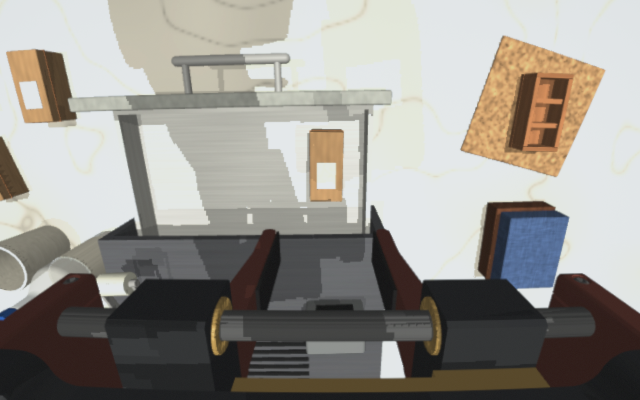

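The box lies flat in the drawer, and the tray is on the mat. Now the other three boxes.

Run:
```python
from pick import *
for b,y in (((.462,-.271,.015),.041),((.575,-.386,.235),-.029),((.451,-.397,.14),-.099)):
    if not pick(*b): print("STOP"); break
    place(.565,y)
else:
    move_pose([.5,0,.36],down(np.pi/2))
    snap("wrist","w6")
```

```text
see (0.462, -0.271, 0.015) (np.float64(0.006117035228257884), array([ 0.456, -0.273]), np.float64(0.029), array([99., 41.]))
w 41.884189198003206 41.85724843364007 47.3583
arr w 42.0793606030797
put True [0.56503962 0.04098596 0.03260654] 41.64218114386409
52.4417
see (0.575, -0.386, 0.235) (np.float64(0.00551997489632762), array([ 0.571, -0.39 ]), np.float64(0.239), array([97., 42.]))
w 42.080097487448604 41.47887392766843 58.7667
arr w 42.094859157348125
put True [ 0.56506072 -0.02897336  0.03262777] 41.79193194812651
63.95
see (0.451, -0.397, 0.14) (np.float64(0.006367147256571896), array([ 0.446, -0.4  ]), np.float64(0.148), array([98., 41.]))
w 41.87933704505338 41.92694516379521 70.2
arr w 41.677307249855346
put True [ 0.56499758 -0.09891721  0.03261591] 42.05567402536238
75.2583
```

View pics/w6.png

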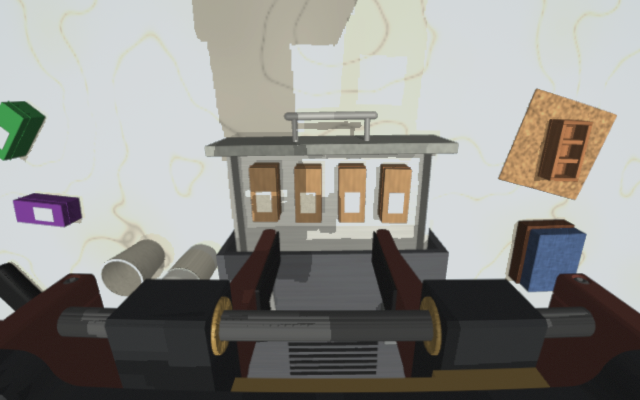

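All four boxes lie flat side by side in the drawer; the tray is on the mat. Now I push the drawer home, then check it and the roller.

Run:
```python
from h import *
im=cv2.imread("pics/w6.png"); c=camT("wrist")
print("tray top",unproj(c,[(553,118),(589,123),(579,184),(541,178)],.038).mean(0).round(3))
x,y=.4385,.004
command_gripper(.3); move_pose([x,y,.16],down(0)); movel([x,y,.066],v=.12,until_force=8)
command_gripper(0); print(get_grip_width()*88)
print(movel([x+.156,y+.002,.066],v=.06,until_force=20),get_tcp_pos(),get_ft_force()); 
if get_tcp_pos()[0]<.575: print("short",movel([x+.156,y+.002,.066],v=.04,until_force=25),get_tcp_pos())
wait(.3); command_gripper(.3); print(get_tcp_pos()); movel([get_tcp_pos()[0],y,.22],v=.2)
command_gripper(0); move_pose([.48,-.10,.36],down(np.pi/2)); snap("wrist","w7"); print(get_time())
```

```text
tray top [0.496 0.391 0.038]
10.228068442949997
True [0.58814809 0.00612836 0.06660711] [-1.01934121 -0.10113716  5.60245768]
[0.58792934 0.00610567 0.06590792]
85.5417
```

View pics/w7.png

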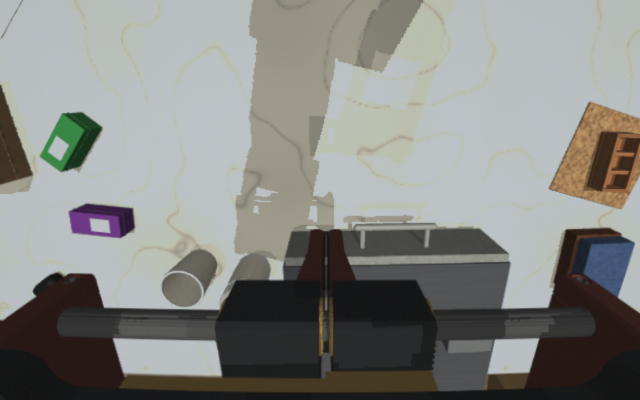

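The handle is back by 0.150 m, so the drawer is shut. To locate the roller I triangulate it from the first top and side pictures.

Run:
```python
from h import *
a=cv2.imread("pics/top0.png")[135:205,310:380]; b=cv2.imread("pics/side0.png")[170:240,325:395]
cv2.imwrite("pics/ab.png",np.hstack([cv2.resize(q,None,fx=5,fy=5,interpolation=0) for q in(a,b)]))
```

```text
(no output)
```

View pics/ab.png

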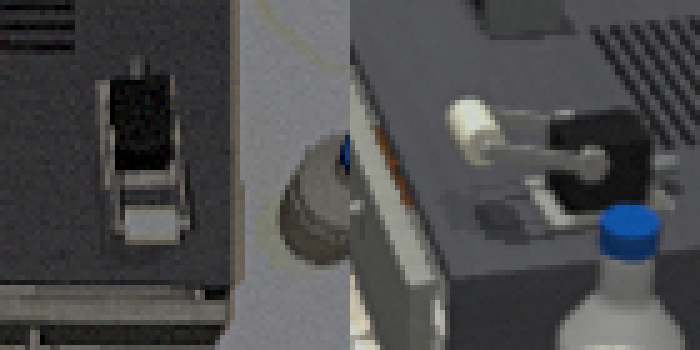

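Roller centre: top (340.4,180.0), side (349.4,196.4).

Run:
```python
from h import *
A=[]
for n,p in(("top",(340.4,180)),("side",(349.4,196.4))):
    i=camera_info(n); c=(i,i["T"]); P,Q=unproj(c,[p],0)[0],unproj(c,[p],.3)[0]; A.append((P,Q-P))
(P,u),(Q,v)=A; s=np.linalg.lstsq(np.c_[u,-v],Q-P,rcond=None)[0]; a,b=P+s[0]*u,Q+s[1]*v; print(a,b,"gap",np.linalg.norm(a-b))
```

```text
[ 0.66524004 -0.11379858  0.17128495] [ 0.66590451 -0.11387101  0.1714448 ] gap 0.000687252408053651
```

Run:
```python
from h import *
x,y=.664,-.114
command_gripper(0); move_pose([x,y,.26],down(np.pi/2)); movel([x,y,.205],v=.1); wait(.3)
f0=np.mean([get_ft_force()[2] for _ in range(5)])
t=movel([x,y,.172],v=.012,until_force=1.5); zc=get_tcp_pos()[2]; wait(.2); print("contact",t,zc,get_ft_force()[2]-f0)
for k in range(8):
    z=get_tcp_pos()[2]-.002
    s=movel([x,y,z],v=.01,until_force=3); wait(.1); f=get_ft_force()[2]-f0; print(round(get_tcp_pos()[2],4),round(f,2),s)
    if f>4.9 or get_tcp_pos()[2]<.168: break
print(get_time())
```

```text
contact True 0.17954580592101643 1.232012905989699
0.1774 4.3 False
0.1754 5.11 False
90.575
```

Force and depth disagree (5.1 N at only about 7 mm down), so I average the force and look at the lever.

Run:
```python
from h import *
def F():
    v=[]
    for _ in range(20): v.append(get_ft_force()[2]); wait(.02)
    return round(np.mean(v),2),round(np.std(v),2)
print(F(),get_tcp_pos())
_,b=snap("side"); b=b[165:245,315:405]; cv2.imwrite("pics/press1.png",cv2.resize(b,None,fx=7,fy=7,interpolation=0)); print(get_time())
```

```text
(np.float64(3.17), np.float64(0.39)) [ 0.66399625 -0.11399942  0.17544547]
90.9583
```

View pics/press1.png

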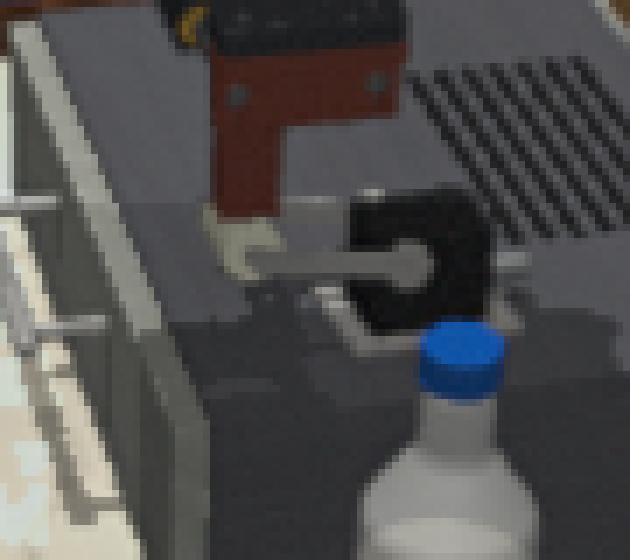

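The 3.2 N average fits about 7.5 mm of travel. I need about 15 mm, so I go down to z≈0.168, watching the averaged force.

Run:
```python
from h import *
def F():
    v=[]
    for _ in range(10): v.append(get_ft_force()[2]); wait(.02)
    return round(np.mean(v),2)
for z in (.1735,.1715,.1695,.168,.1668):
    movel([.664,-.114,z],v=.01,until_force=4); f=F(); print(get_tcp_pos()[2].round(4),f)
    if f>5.8: break
wait(.5); print(F())
_,b=snap("side"); b=b[165:245,315:405]; cv2.imwrite("pics/press2.png",cv2.resize(b,None,fx=7,fy=7,interpolation=0)); print(get_time())
```

```text
0.1735 3.46
0.1715 4.55
0.1696 5.22
0.1681 5.27
0.167 5.5
5.52
94.1167
```

View pics/press2.png

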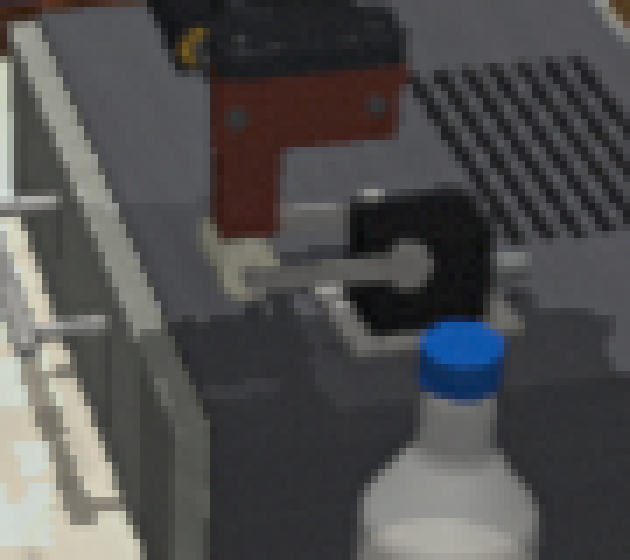

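Both the force (5.5 N) and the depth (about 16 mm) lie between click and overtravel, and the press has been held for over 0.5 s. I release and do the final check.

Run:
```python
from h import *
movel([.664,-.114,.26],v=.1); move_pose([.35,-.35,.36],down(np.pi/2)); wait(.5)
c,a=snap("top"); d,b=snap("side")
cv2.imwrite("pics/end.png",np.vstack([cv2.resize(a[90:290,130:450],(640,400))[:,:],np.hstack([cv2.resize(b[165:245,315:405],(225,200)),cv2.resize(b[120:220,230:360],(260,200)),np.zeros((200,155,3),np.uint8)])]))
m=cv2.inRange(cv2.cvtColor(a,cv2.COLOR_BGR2HSV),(0,60,20),(25,255,255)); print(get_time())
```

```text
97.3
```

View pics/end.png

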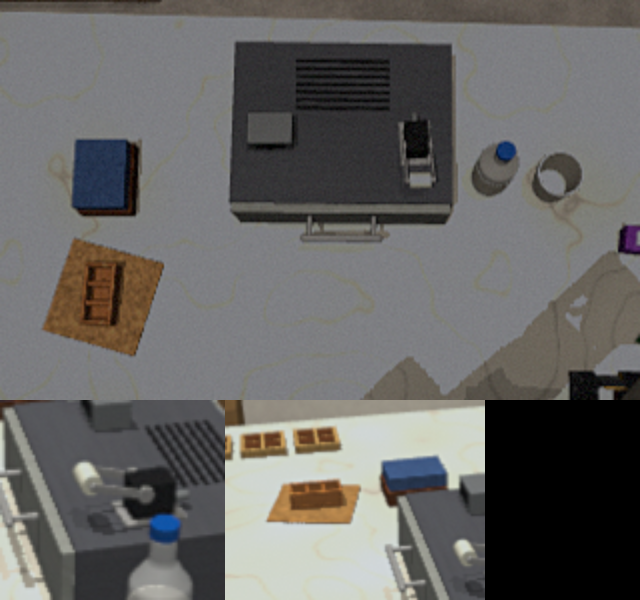

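The drawer is shut, the lever is back up, the tray is flat mid-mat and the bystanders are in place, so I hand in.

```bash
python3 -c "
from station import *
job_done(); print(get_time())"
```

```text
the job is handed in; nothing more can be done
the job is handed in; nothing more can be done
```

The job is done and handed in at about 97 s of the 210 s allowed; the system gave no verdict.

- **Drawer:** I pulled it out until it hit the stop; a second pull didn't move it. After loading, I pushed it home. The handle travelled 150 mm back, the full stroke, and the last pictures show the drawer shut.
- **Tray:** It lies flat on the mat, about 11 mm off the mat's centre by a rough wrist-camera reading; the limit is 50 mm.
- **Boxes:** All four cardboard boxes went into the drawer side by side and flat. I last saw them just before shutting it. The green and purple look-alikes were left alone.
- **Switch:** With the drawer shut, I pressed the roller about 16 mm (5.5 N on average) and held it for over 0.5 s. That lies between the click (about 10 mm, 4 N) and overtravel (about 23 mm, 8 N). The last side picture shows the lever back up.
- **Bystanders:** The bottle, cup and books look unmoved in the last top picture.

**Check that disagreed:** while I was pressing, single force readings came out too high for the depth (5.1 N at about 7 mm). Averaged readings agreed with the depth (about 3.2 N), so I used those for the rest of the press. The lever angle can't be read directly, so the click is inferred from depth, force and pictures.

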